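Find the rocking corner of a balance slab and press its shim flat

ROBOT

A 6-joint arm with a two-finger parallel gripper is mounted at the origin on the work surface. World frame = base frame: x ahead of the robot, y to its left, z up, the work surface at z = 0. Lengths are in m, angles in rad, forces in N, time in s.
With the tool pointing down it reaches from about 0.375 to 0.9 m from the base axis. Payload 3.1 kg.
Tool frame: the origin (TCP) lies at the very end of the fingers, on their centre line; the grasp point (between the pads) lies 19 mm behind it (robot.tcp_to_grasp is the distance from the TCP to the grasp point, in m); z points along the fingers, y is the line along which they close (so a half turn about z gives the same grasp; the last joint's range is limited). The gripper opens to 85 mm and grips with 20 to 120 N. Pads are 22 mm wide; open, the fingers measure 114 mm over their backs; the gripper's body (76 mm by 85 mm) begins 54 mm behind the grasp point. The pads swing forward as they close: fully open they stand 13 mm farther back than shut.
Start: joints at [-1.302, 0.527, 1.433, -0, 1.181, -0.178], TCP at [0.271, -0.563, 0.201] pointing down, gripper open.
Joint ranges: [-3.08, 3.08], [-0.75, 2.2], [0.22, 2.44], [-1.43, 4.57], [0, 2.65], [-2.85, 2.85]. Speed limits (rad/s): [2.79, 2.79, 3.14, 3.14, 3.14, 3.14].

INTERFACE

Orientations are given as a rotation vector (axis times angle).
In Python, from workcell import robot, camera gives the robot as it stands.
- The arm moves only by the shell command python3 -m pendant 'ROWS' [FORCE]. ROWS is JSON, a list of rows, each a list of 7 numbers: the turn, a rotation vector about the tool's x, y, z in degrees, then the shift along the tool's x, y, z in m, then the finger opening in m, from 0 to 0.0854. In form: [[wx, wy, wz, tx, ty, tz, grip], ...]. A call has 1 to 12 rows; each row shifts and turns the commanded pose from where the row before left it, along the tool's axes as they then stand; what a row does not reach is not made up. A row lasts 1/10 s, in which the tool goes at most 50 mm and 8.59 degrees, less where a joint would pass 70% of its speed; a pose out of reach is approached as far as the arm can. A call is refused whole if a number of a shift passes 0.05 or a number of a turn 8.59, either way. A call with a gripper value outside its range is refused whole. The fingers move at their own pace and stop on an object; FORCE is the grip in N (left out, the last holds). Time passes only in rows, so rows that do not move let the fingers close. It gives the time, the measured TCP pose, the force, the opening and the grip force at its end, in the units of the state.
- robot.observe(): the state, without advancing time (a new reading comes with each control period).
- camera(name): name is "side" or "top" or "wrist"; returns a dict with "pixels" (480x640x3 uint8, red, green, blue), "fx", "fy", "cx", "cy" (pixels), "rvec" (rotation vector, rad) and "tvec" (3), from world to camera coordinates, as OpenCV has them. Camera axes: x right, y down, z forward; pixel columns grow to the right and rows downward; lengths in m; the calibration is good to about 2 mm. The wrist camera is an equidistant fisheye: a pixel r from the principal point sees the ray r / f radians off the axis. A picture is of the moment at which its call begins. There is no depth.
- robot.hand_in(): hands the job in; it is judged then, once.
The state is a dict: "t": time; "joint_positions": joint angles; "qvel": joint speeds; "tau": joint torques, N m; "position": TCP position; "tcp_rot": TCP orientation; "ft_force": force on the tool from outside, world axes, zero at the start; "wrist_torque": the same for the moment, N m; "grip_width": finger opening in m; "grasp_force": force on a finger pad.
Only numpy, scipy, OpenCV 4.12 (cv2) and the standard library are available. Lean on these libraries where they do the work, as an engineer would, in place of code of your own. Each camera call takes 0.05 s, during which the arm holds its last target. There are 200 camera calls.

TASK

The stone slab under the small balance rocks: one of its four corners gives when it is pressed. Press down on the corners with the fingertips until you find the one that sinks, then press the shim lever beside that corner fully flat. Leave the other three shims raised, do not lift or shift the slab, and leave the things around it where they are.

Things in the scene. Friction and masses are not known exactly. Their poses are not given: they have to be found in the camera images.
- tray: fixed blue-grey sheet-steel levelling tray, 200 mm (x) by 400 mm (y), 5 mm thick; origin under its centre on the bench, x away from the robot, y left, z up; it stands turned by up to 0.2 rad about z. It carries the slab on four feet, and four shim levers. Its top is 5 mm above the bench
- slab: loose grey stone slab 190 (x) by 240 (y) by 25 mm, about 2.8 kg, level over the tray, axes along the tray's; origin under its centre, 27 mm above the bench; top face 52 mm above the bench. A white balance (90 by 105 mm, 33 mm high with its pan) is fixed in its middle. It stands on four feet, one near each corner; one of them slips (see the feet)
- corner_a (a point): point on the slab's top at its corner on the near (robot) side, left (+y), right above the foot, slab frame x -72, y 90 mm (23 and 30 mm in from the edges): a good place to press. On firm feet it yields under 1 mm at 20 N; over the slipping foot it gives way at about 3 N, sinks 5 mm to a stop, and then rocks freely: let go, it may stay down or come back up
- corner_b (a point): point on the slab's top at its corner on the far side, left (+y), right above the foot, slab frame x 72, y 90 mm (23 and 30 mm in from the edges): a good place to press. On firm feet it yields under 1 mm at 20 N; over the slipping foot it gives way at about 3 N, sinks 5 mm to a stop, and then rocks freely: let go, it may stay down or come back up
- corner_c (a point): point on the slab's top at its corner on the far side, right (-y), right above the foot, slab frame x 72, y -90 mm (23 and 30 mm in from the edges): a good place to press. On firm feet it yields under 1 mm at 20 N; over the slipping foot it gives way at about 3 N, sinks 5 mm to a stop, and then rocks freely: let go, it may stay down or come back up
- corner_d (a point): point on the slab's top at its corner on the near side, right (-y), right above the foot, slab frame x -72, y -90 mm (23 and 30 mm in from the edges): a good place to press. On firm feet it yields under 1 mm at 20 N; over the slipping foot it gives way at about 3 N, sinks 5 mm to a stop, and then rocks freely: let go, it may stay down or come back up
- pad_a (a point): where to press the steel shim lever of corner a (near (robot) side, left (+y)): top of the leaf, 40 mm out from its hinge (hinge: tray x -72, y 128, z 15 mm). Leaf 62 mm long, 22 wide, 4 thick, 3 mm lip at its end; raised, it slopes up and outward (+y), this point about 36 mm above the bench; flat, this point is 17 mm above the bench at tray y 168 mm
- pad_b (a point): where to press the steel shim lever of corner b (far side, left (+y)): top of the leaf, 40 mm out from its hinge (hinge: tray x 72, y 128, z 15 mm). Leaf 62 mm long, 22 wide, 4 thick, 3 mm lip at its end; raised, it slopes up and outward (+y), this point about 36 mm above the bench; flat, this point is 17 mm above the bench at tray y 168 mm
- pad_c (a point): where to press the steel shim lever of corner c (far side, right (-y)): top of the leaf, 40 mm out from its hinge (hinge: tray x 72, y -128, z 15 mm). Leaf 62 mm long, 22 wide, 4 thick, 3 mm lip at its end; raised, it slopes up and outward (-y), this point about 36 mm above the bench; flat, this point is 17 mm above the bench at tray y -168 mm
- pad_d (a point): where to press the steel shim lever of corner d (near side, right (-y)): top of the leaf, 40 mm out from its hinge (hinge: tray x -72, y -128, z 15 mm). Leaf 62 mm long, 22 wide, 4 thick, 3 mm lip at its end; raised, it slopes up and outward (-y), this point about 36 mm above the bench; flat, this point is 17 mm above the bench at tray y -168 mm
- shim_a (a joint): angle of the shim lever of corner a, rad: 0 fully raised (starts 0 to 0.06), 0.5 fully down, level on its stop. It stays where it is left; pushing it down at the pad takes about 6 N. Flat, its toe props the slab at that corner back up to level
- shim_b (a joint): angle of the shim lever of corner b, rad: 0 fully raised (starts 0 to 0.06), 0.5 fully down, level on its stop. It stays where it is left; pushing it down at the pad takes about 6 N. Flat, its toe props the slab at that corner back up to level
- shim_c (a joint): angle of the shim lever of corner c, rad: 0 fully raised (starts 0 to 0.06), 0.5 fully down, level on its stop. It stays where it is left; pushing it down at the pad takes about 6 N. Flat, its toe props the slab at that corner back up to level
- shim_d (a joint): angle of the shim lever of corner d, rad: 0 fully raised (starts 0 to 0.06), 0.5 fully down, level on its stop. It stays where it is left; pushing it down at the pad takes about 6 N. Flat, its toe props the slab at that corner back up to level
- foot_p (a point): top of the steel stem of one of the four feet under the slab, all alike and level at the start, 27 mm above the bench; the foot is 28 mm across. In three feet the stem is firm; in one it slips down 5 mm when its corner is pressed, and stays down. Which foot stands under which corner changes from start to start
- foot_q (a point): top of the steel stem of one of the four feet under the slab, all alike and level at the start, 27 mm above the bench; the foot is 28 mm across. In three feet the stem is firm; in one it slips down 5 mm when its corner is pressed, and stays down. Which foot stands under which corner changes from start to start
- foot_r (a point): top of the steel stem of one of the four feet under the slab, all alike and level at the start, 27 mm above the bench; the foot is 28 mm across. In three feet the stem is firm; in one it slips down 5 mm when its corner is pressed, and stays down. Which foot stands under which corner changes from start to start
- foot_s (a point): top of the steel stem of one of the four feet under the slab, all alike and level at the start, 27 mm above the bench; the foot is 28 mm across. In three feet the stem is firm; in one it slips down 5 mm when its corner is pressed, and stays down. Which foot stands under which corner changes from start to start
- weigh_cup: small white plastic cup, 48 mm across, 26 mm high, loose on the balance's pan (its rim 111 mm above the bench); origin under it. Not to be disturbed
- jar: small amber jar, 36 mm across, 46 mm high, on the tray between the two left (+y) shims, about 165 mm from the tray's centre; origin under it. Not to be disturbed
- weight: 200 g steel knobbed weight, 28 mm across, 42 mm high, on the tray between the two right (-y) shims, about 165 mm from the tray's centre; origin under it. Not to be disturbed
- tip_box: purple pipette-tip box 85 by 120 by 55 mm left of the tray; origin under it. Not to be disturbed
- wash_bottle: clear squeeze bottle, 64 mm across, 150 mm high, right of the tray; origin under it. Not to be disturbed
- beaker: glass beaker, 68 mm across, 85 mm high, left of the tray, near the robot; origin under it. Not to be disturbed

How it is judged:
By the outcome, as a careful person would: the job done as asked, in the order asked, and still so for the second after the job is handed in, with the robot touching nothing.
It also fails if it takes over 64 s, if anything falls off the work surface, if the arm or the gripper's body presses on something with over 40 N, if the wrist force passes 120 N, or if a joint passes its speed limit or range.

## Working session

There is one attempt and no reset: what is moved stays moved. The work goes in short steps, Python scripts to look and compute and a shell command to move; the robot and the scene stay as the last step left them, time stands still between calls to the robot, and variables do not carry over. Pictures are saved under pics/ and viewed, at most 10 in all, crops included, and the job is handed in when it is done.

```bash
ls; mkdir -p pics; python3 - <<'E'
from workcell import robot,camera
import cv2,numpy as np
for n in("top","side"):
    c=camera(n);cv2.imwrite(f"pics/{n}0.png",c["pixels"][:,:,::-1]);print({k:v for k,v in c.items() if k!="pixels"})
    np.save(f"{n}0.npy",c["pixels"])
s=robot.observe();print(s)
E
```

```text
pics
{'fx': 455.9410079803429, 'fy': 455.9410079803429, 'cx': 328.1496488282122, 'cy': 243.7338111145013, 'rvec': array([ 2.21046818, -2.17910342,  0.0162421 ]), 'tvec': array([0.01105855, 0.48663273, 1.16702965])}
{'fx': 552.2822507967917, 'fy': 552.2822507967917, 'cx': 320.5081202203615, 'cy': 236.19610093765985, 'rvec': array([ 0.80270116, -2.41170453,  1.31220676]), 'tvec': array([0.40023297, 0.21302987, 0.98913256])}
{'t': 0.1, 'joint_positions': array([-1.30144937e+00,  5.28351025e-01,  1.43377658e+00,  2.47393450e-05,
        1.18141671e+00, -1.78498358e-01]), 'qvel': array([-4.36249054e-06, -2.21184423e-03, -4.44180324e-03, -6.75640413e-04,
        1.65520946e-03, -5.37214062e-04]), 'tau': array([ 2.64178352e-04, -4.43302560e+01, -1.78586984e+01, -2.20771335e-04,
        3.85727501e-03,  1.39228703e-05]), 'position': array([ 0.27048375, -0.56265618,  0.1996444 ]), 'tcp_rot': array([-3.06126065e+00, -6.97162072e-01,  1.03243026e-04]), 'ft_force': array([-0.10018283,  0.83024019,  0.30691533]), 'wrist_torque': array([-0.00343407, -0.03019824,  0.01728477]), 'grasp_force': 0.0, 'grip_width': 0.08536470577665425}
```

View pics/top0.png

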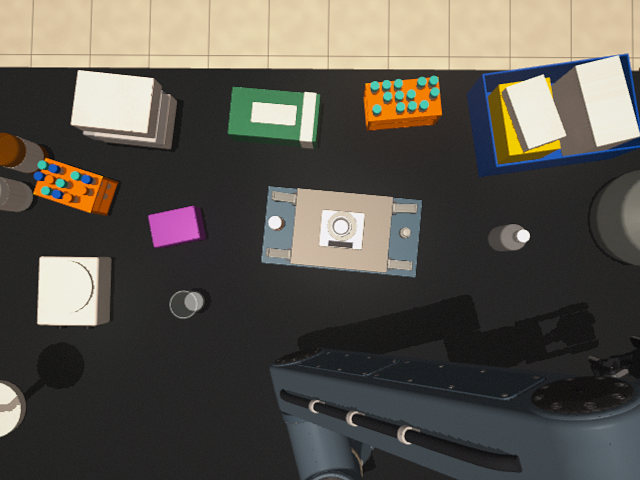

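View pics/side0.png

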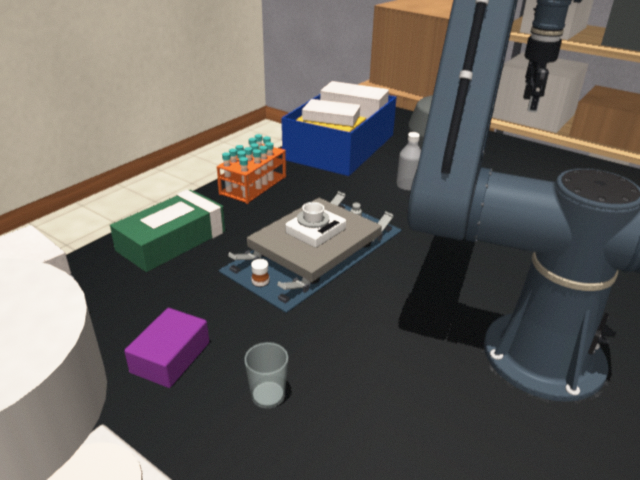

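The top view shows the tray with corners near (268,186), (422,200), (415,277) and (262,263). The beige slab spans columns 292–393, with the jar at (275,223) and the weight at (405,232). The side view agrees: all four shims are raised and nothing stands above the slab except the balance and cup.

```bash
cat > h.py <<'E'
import numpy as np,cv2
from workcell import robot,camera
from scipy.spatial.transform import Rotation as R
def ray(c,uv,z):
    Rm=cv2.Rodrigues(c["rvec"])[0];C=-Rm.T@c["tvec"]
    uv=np.atleast_2d(uv).astype(float)
    d=np.c_[(uv[:,0]-c["cx"])/c["fx"],(uv[:,1]-c["cy"])/c["fy"],np.ones(len(uv))]@Rm
    return (C+d*((z-C[2])/d[:,2])[:,None])[:,:2]
E
python3 - <<'E'
from h import *
c=camera("top");p=c["pixels"].astype(int);r,g,b=p[...,0],p[...,1],p[...,2]
roi=np.zeros(r.shape,bool);roi[175:290,250:435]=1
print(p[210,305],p[250,285],p[250,410])
def big(m):
    m=(m&roi).astype(np.uint8);cs=cv2.findContours(m,cv2.RETR_EXTERNAL,cv2.CHAIN_APPROX_NONE)[0];return max(cs,key=cv2.contourArea)[:,0]
def rect(pts):
    (cx,cy),(w,h),a=cv2.minAreaRect((pts*1000).astype(np.float32));return np.round([cx,cy,w,h,a],1)
slab=big((r-b>8)&(r>110)); print("slab",rect(ray(c,slab,.052)))
al=big(r+g+b>120); print("tray",rect(ray(c,al,.005)),cv2.boxPoints(cv2.minAreaRect(al)).tolist())
s=robot.observe();print(R.from_rotvec(s["tcp_rot"]).as_matrix().round(3))
E
```

```text
[198 179 158] [157 149 137] [104 123 133]
slab [520.  -14.4 361.8 189.1  85.5]
tray [518.6 -16.7 296.4 477.6   0.9] [[250.00001525878906, 174.99996948242188], [434.0, 174.99996948242188], [434.0, 288.9999694824219], [250.0, 288.9999694824219]]
[[ 0.901  0.433 -0.   ]
 [ 0.433 -0.901  0.002]
 [ 0.    -0.002 -1.   ]]
```

```bash
python3 - <<'E'
from h import *
c=camera("top");p=c["pixels"].astype(int);r,g,b=p[...,0],p[...,1],p[...,2]
roi=np.zeros(r.shape,bool);roi[175:290,250:435]=1
def big(m,k=0):
    m=(m&roi).astype(np.uint8)
    if k:m=cv2.morphologyEx(cv2.morphologyEx(m,cv2.MORPH_CLOSE,np.ones((5,5))),cv2.MORPH_OPEN,np.ones((k,k)))
    cs=cv2.findContours(m,cv2.RETR_EXTERNAL,cv2.CHAIN_APPROX_NONE)[0];return max(cs,key=cv2.contourArea)[:,0]
def rect(pts):
    (cx,cy),(w,h),a=cv2.minAreaRect((pts*1000).astype(np.float32));return np.round([cx,cy,w,h,a],1)
slab=big((r-b>25)&(r>110),25); print("slab",rect(ray(c,slab,.052)),cv2.boxPoints(cv2.minAreaRect(slab)).round().tolist())
al=big(r+g+b>220,9); print("tray",rect(ray(c,al,.005)),cv2.boxPoints(cv2.minAreaRect(al)).round().tolist())
P=ray(c,[[268,186],[422,200],[415,277],[262,263]],.005);print(P,P.mean(0))
S=ray(c,[[295,188],[393,197],[387,273],[290,265]],.052);print(S,S.mean(0))
E
```

```text
slab [ 513.4 -100.2   68.6  183.    87.1] [[360.0, 269.0], [364.0, 195.0], [392.0, 197.0], [387.0, 271.0]]
tray [520.5 -14.7 400.8 202.8  85.4] [[260.0, 263.0], [268.0, 185.0], [422.0, 199.0], [415.0, 277.0]]
[[ 0.63472049  0.17687304]
 [ 0.60298514 -0.22278967]
 [ 0.40412862 -0.20638248]
 [ 0.43424616  0.18861636]] [ 0.5190201  -0.01592069]
[[ 0.62298212  0.10195353]
 [ 0.60335814 -0.14226176]
 [ 0.41463262 -0.12931778]
 [ 0.43081166  0.11110053]] [ 0.51794613 -0.01463137]
```

```bash
cat >> h.py <<'E'
C0=np.array([.520,-.015]);YAW=-np.deg2rad(4.6)
A=np.array([[np.cos(YAW),-np.sin(YAW)],[np.sin(YAW),np.cos(YAW)]])
T=dict(a=(-.072,.09),b=(.072,.09),c=(.072,-.09),d=(-.072,-.09),pa=(-.072,.168),pb=(.072,.168),pc=(.072,-.168),pd=(-.072,-.168))
def rep():
    s=robot.observe();M=R.from_rotvec(s["tcp_rot"]).as_matrix()
    print("t",s["t"],"tcp",s["position"].round(4),"F",s["ft_force"].round(2),"tool x yaw",np.degrees(np.arctan2(M[1,0],M[0,0])).round(2),"zax",M[:,2].round(4),"tray xy",(A.T@(s["position"][:2]-C0)).round(4))
    for k,v in T.items():
        d=np.r_[C0+A@np.array(v)-s["position"][:2],0];print(k,(M.T@d).round(4)[:2],end="; ")
    print()
E
python3 -m pendant '[[0,0,7.57,0,0,0,0],[0,0,7.57,0,0,0,0],[0,0,7.57,0,0,0,0],[0,0,7.57,0,0,0,0],[0,0,0,0.012,-0.043,0,0],[0,0,0,0.012,-0.043,0,0],[0,0,0,0.012,-0.043,0,0],[0,0,0,0.012,-0.043,0,0],[0,0,0,0.012,-0.043,0,0],[0,0,0,0.012,-0.043,0,0],[0,0,0,0.012,-0.043,0,0],[0,0,0,0.012,-0.043,0,0]]'
python3 -c "from h import *;rep()"
```

```text
t: 1.4
position: [0.3944, -0.2265, 0.2006]
tcp_rot: [3.139, -0.128, 0.0]
ft_force: [0.1, 0.2, 0.1]
grip_width: 0.0003
grasp_force: 0.0
t 1.4 tcp [ 0.3944 -0.2265  0.2006] F [0.13 0.19 0.14] tool x yaw -4.65 zax [ 3.e-04 -1.e-04 -1.e+00] tray xy [-0.1083 -0.2209]
a [ 0.036  -0.3109]; b [ 0.18   -0.3111]; c [ 0.1802 -0.1311]; d [ 0.0362 -0.1309]; pa [ 0.0359 -0.3889]; pb [ 0.1799 -0.3891]; pc [ 0.1802 -0.0531]; pd [ 0.0362 -0.0529];
```

```bash
python3 -m pendant '[[0,0,0,0.009,-0.033,0.01,0],[0,0,0,0.009,-0.033,0.02,0],[0,0,0,0.009,-0.033,0.03,0],[0,0,0,0.009,-0.032,0.03,0],[0,0,0,0,0,0.022,0],[0,0,0,0,0,0.008,0],[0,0,0,0,0,0,0]]'
python3 - <<'E'
from h import *;rep()
c=camera("wrist");cv2.imwrite("pics/w1.png",c["pixels"][:,:,::-1])
E
```

```text
t: 2.1
position: [0.44, -0.1004, 0.0797]
tcp_rot: [-3.138, 0.127, 0.003]
ft_force: [0.1, -0.7, 0.1]
grip_width: 0.0002
grasp_force: 0.0
t 2.1 tcp [ 0.44   -0.1004  0.0797] F [ 0.1  -0.71  0.09] tool x yaw -4.62 zax [-2.e-03  9.e-04 -1.e+00] tray xy [-0.0729 -0.0916]
a [ 0.0008 -0.1816]; b [ 0.1448 -0.1816]; c [ 0.1449 -0.0016]; d [ 0.0009 -0.0016]; pa [ 0.0008 -0.2596]; pb [ 0.1448 -0.2596]; pc [0.1449 0.0764]; pd [0.0009 0.0764];
```

View pics/w1.png

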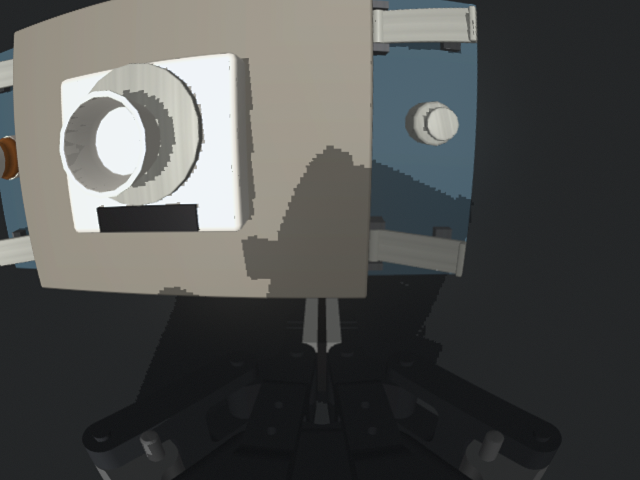

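The wrist view shows the fingertips at (322,300), 28 mm above the slab. The slab's near-right corner is at about (366,297), and shims c and d lie at right. I'll check that corner against my slab frame by casting a ray.

```bash
python3 - <<'E'
from h import *
c=camera("wrist");Rm=cv2.Rodrigues(c["rvec"])[0];C=-Rm.T@c["tvec"];print("cam",C.round(3))
for u,v,z in[(366,297,.052),(41,287,.052),(372,0,.052),(435,123,.047),(465,275,.038),(476,5,.005)]:
    x,y=(u-c["cx"])/c["fx"],(v-c["cy"])/c["fy"];r=np.hypot(x,y)
    d=np.r_[np.sin(r)*np.array([x,y])/r,np.cos(r)]@Rm;P=C+d*(z-C[2])/d[2];print((u,v),P.round(4),"tray",(A.T@(P[:2]-C0)).round(4))
E
```

```text
cam [ 0.522 -0.108  0.254]
(366, 297) [ 0.4172 -0.1273  0.052 ] tray [-0.0935 -0.1202]
(41, 287) [0.4361 0.1115 0.052 ] tray [-0.0937  0.1194]
(372, 0) [ 0.5896 -0.1411  0.052 ] tray [ 0.0795 -0.1201]
(435, 123) [ 0.5187 -0.1725  0.047 ] tray [ 0.0113 -0.1571]
(465, 275) [ 0.4191 -0.1966  0.038 ] tray [-0.086  -0.1891]
(476, 5) [ 0.6046 -0.2235  0.005 ] tray [ 0.101 -0.201]
```

The frame agrees to 1–2 mm, so I'll press corner d gently.

```bash
python3 -m pendant '[[0,0,0,0.001,-0.001,0.02,0],[0,0,0,0,0,0.005,0],[0,0,0,0,0,0.001,0],[0,0,0,0,0,0,0]]'; python3 -m pendant '[[0,0,0,0,0,0.001,0],[0,0,0,0,0,0.001,0],[0,0,0,0,0,0,0]]';python3 -m pendant '[[0,0,0,0,0,0.001,0],[0,0,0,0,0,0,0]]'
```

```text
t: 2.6
position: [0.4418, -0.1001, 0.0551]
tcp_rot: [3.139, -0.128, 0.001]
ft_force: [-0.3, -0.3, -0.1]
grip_width: 0.0
grasp_force: 0.0
t: 2.9
position: [0.4417, -0.0997, 0.0527]
tcp_rot: [3.139, -0.127, 0.001]
ft_force: [0.6, 0.3, 0.3]
grip_width: 0.0001
grasp_force: 0.0
t: 3.1
position: [0.4416, -0.0996, 0.0515]
tcp_rot: [-3.139, 0.127, 0.0]
ft_force: [0.2, -0.0, 0.1]
grip_width: -0.0002
grasp_force: 0.0
```

```bash
python3 -m pendant '[[0,0,0,0,0,0.001,0],[0,0,0,0,0,0,0]]'; python3 -m pendant '[[0,0,0,0,0,0.001,0],[0,0,0,0,0,0,0]]';python3 -m pendant '[[0,0,0,0,0,0.001,0],[0,0,0,0,0,0,0]]'
```

```text
t: 3.3
position: [0.4415, -0.0996, 0.0504]
tcp_rot: [-3.139, 0.127, 0.0]
ft_force: [0.6, 0.6, 1.0]
grip_width: -0.0
grasp_force: 0.0
t: 3.5
position: [0.4415, -0.0996, 0.0494]
tcp_rot: [-3.139, 0.127, 0.0]
ft_force: [0.0, -0.8, -0.3]
grip_width: -0.0001
grasp_force: 0.0
t: 3.7
position: [0.4415, -0.0996, 0.0484]
tcp_rot: [-3.139, 0.127, 0.0]
ft_force: [-0.2, 0.0, -0.0]
grip_width: 0.0
grasp_force: 0.0
```

```bash
python3 -m pendant '[[0,0,0,0,0,0.001,0],[0,0,0,0,0,0,0]]'; python3 -m pendant '[[0,0,0,0,0,0.001,0],[0,0,0,0,0,0,0]]';python3 -m pendant '[[0,0,0,0,0,0.001,0],[0,0,0,0,0,0,0]]'
python3 - <<'E'
from h import *
c=camera("side")["pixels"][:,:,::-1][160:340,200:430];cv2.imwrite("pics/s1.png",cv2.resize(c,(690,540)))
c=camera("wrist")["pixels"][:,:,::-1];cv2.imwrite("pics/w2.png",c)
E
```

```text
t: 3.9
position: [0.4415, -0.0996, 0.0474]
tcp_rot: [-3.139, 0.127, 0.0]
ft_force: [-0.5, -0.3, 0.8]
grip_width: -0.0001
grasp_force: 0.0
t: 4.1
position: [0.4415, -0.0996, 0.0464]
tcp_rot: [-3.139, 0.127, 0.0]
ft_force: [-0.2, -0.8, -0.7]
grip_width: -0.0001
grasp_force: 0.0
t: 4.3
position: [0.4415, -0.0996, 0.0454]
tcp_rot: [-3.139, 0.127, 0.0]
ft_force: [0.6, 1.0, 0.4]
grip_width: 0.0002
grasp_force: 0.0
```

View pics/s1.png

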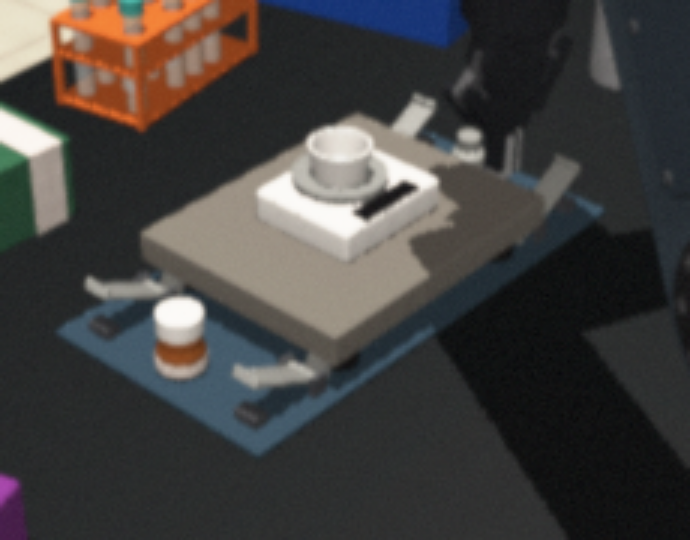

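The side crop shows the fingertips ending near crop (513,175), over the slab's near-right end, and the slab looks level. I'll compare that with the projected TCP.

```bash
python3 - <<'E'
from h import *
c=camera("side");K=np.array([[c["fx"],0,c["cx"]],[0,c["fy"],c["cy"]],[0,0,1]])
def pr(P):return cv2.projectPoints(np.array([P],float),c["rvec"],c["tvec"],K,None)[0].ravel()
def w(x,y,z):return np.r_[C0+A@np.array([x,y]),z]
s=robot.observe();print("tcp",s["position"],((pr(s["position"])-[200,160])*3).round(),s["joint_positions"].round(3))
for n,P in dict(d=w(-.072,-.09,.052),cornd=w(-.095,-.12,.052),cornc=w(.095,-.12,.052),corna=w(-.095,.12,.052),cornb=w(.095,.12,.052),tray_d=w(-.1,-.2,.005)).items():print(n,((pr(P)-[200,160])*3).round())
E
```

```text
tcp [ 0.44155171 -0.09959673  0.04549771] [500. 206.] [-0.47   0.584  1.989  0.     0.568  1.182]
d [500. 200.]
cornd [549. 195.]
cornc [358. 111.]
corna [338. 337.]
cornb [141. 230.]
tray_d [607. 208.]
```

View pics/w2.png

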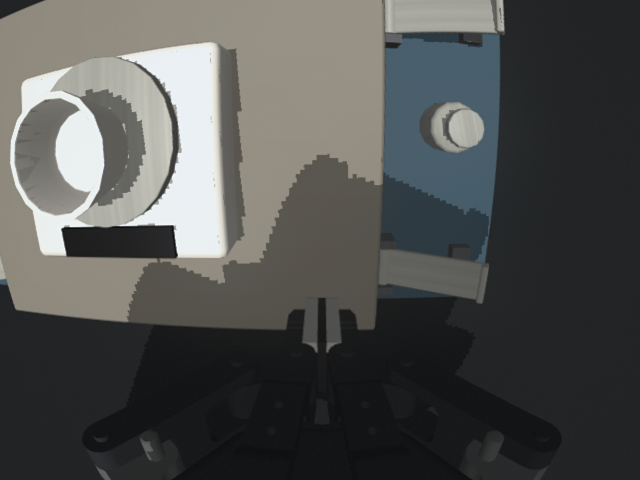

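The wrist view shows the tips at (322,298) over the slab near its right-near corner. The side view has the tips about 10 px above the projected TCP, so they may not be touching yet. I'll continue in 1 mm steps.

```bash
for i in 1 2 3 4; do python3 -m pendant '[[0,0,0,0,0,0.001,0],[0,0,0,0,0,0,0]]' | egrep "pos|ft"; done
```

```text
position: [0.4415, -0.0996, 0.0444]
ft_force: [-0.7, -0.3, -0.2]
position: [0.4415, -0.0996, 0.0434]
ft_force: [0.8, 0.0, 0.0]
position: [0.4415, -0.0996, 0.0424]
ft_force: [0.0, -0.4, -0.8]
position: [0.4415, -0.0996, 0.0414]
ft_force: [0.1, 0.4, 0.3]
```

```bash
python3 - <<'E'
from h import *
c=camera("side");i=c["pixels"][:,:,::-1][185:245,330:410].astype(float)
a=np.load("side0.npy")[:,:,::-1][185:245,330:410].astype(float)
f=lambda i:cv2.resize(np.clip((i/255)**.5*255,0,255).astype(np.uint8),(400,300),interpolation=cv2.INTER_NEAREST)
cv2.imwrite("pics/s2.png",np.hstack([f(a),f(i)]))
s=robot.observe();print(s["tau"].round(2),s["position"],s["grip_width"])
E
```

```text
[ -0.   -35.43  -6.16  -0.    -0.    -0.  ] [ 0.4414954  -0.09955976  0.04144564] -7.19103372578159e-06
```

View pics/s2.png

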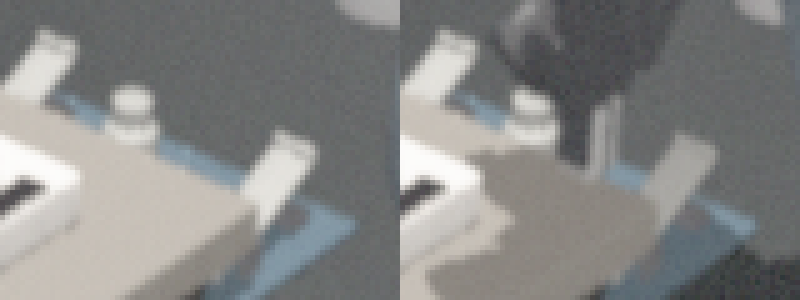

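The slab's corner is unmoved (panel pixel (258,205) in both halves). The tip end is at raw side (369,221), and the slab has not sunk. I'll triangulate the real tip from both views.

```bash
python3 - <<'E'
from h import *
def cast(c,u,v,fish):
    Rm=cv2.Rodrigues(c["rvec"])[0];C=-Rm.T@c["tvec"];x,y=(u-c["cx"])/c["fx"],(v-c["cy"])/c["fy"];r=np.hypot(x,y)
    d=np.r_[np.sin(r)*np.array([x,y])/r,np.cos(r)] if fish else np.array([x,y,1]);d=d@Rm;return C,d/np.linalg.norm(d)
S=cast(camera("side"),369,221,0);w=camera("wrist")
for v in(298,303):
    W=cast(w,322,v,1);k=np.linalg.lstsq(np.c_[S[1],-W[1]],W[0]-S[0],rcond=None)[0];a,b=S[0]+k[0]*S[1],W[0]+k[1]*W[1];print("tip",a.round(4),b.round(4))
print("wrist cam",W[0].round(4),robot.observe()["position"].round(4))
Rm=cv2.Rodrigues(w["rvec"])[0]
for dz in(0,.01,.015,.02):
    X=Rm@(robot.observe()["position"]+[0,0,dz])+w["tvec"];th=np.arctan2(np.hypot(X[0],X[1]),X[2]);print(dz,(np.array([w["cx"],w["cy"]])+w["fx"]*th*X[:2]/np.hypot(X[0],X[1])).round(1))
E
```

```text
tip [ 0.4399 -0.1051  0.064 ] [ 0.4447 -0.1008  0.0617]
tip [ 0.4392 -0.1039  0.0648] [ 0.4428 -0.1006  0.0631]
wrist cam [ 0.5233 -0.1065  0.2152] [ 0.4416 -0.0996  0.0415]
0 [320.1 285.8]
0.01 [320.  294.4]
0.015 [320.  299.1]
0.02 [320. 304.]
```

The visible tip is about 17 mm above the reported TCP, so contact should come near a reported z of 0.033–0.038. I'll keep going down on force feedback.

```bash
for i in 1 2 3 4 5; do python3 -m pendant '[[0,0,0,0,0,0.001,0],[0,0,0,0,0,0,0]]' | egrep "pos|ft"; done
```

```text
position: [0.4415, -0.0996, 0.0404]
ft_force: [-0.8, 0.3, 1.0]
position: [0.4415, -0.0996, 0.0394]
ft_force: [0.1, 0.3, -0.1]
position: [0.4415, -0.0996, 0.0384]
ft_force: [-0.3, -0.3, 0.4]
position: [0.4415, -0.0996, 0.0374]
ft_force: [-0.1, -0.4, -0.2]
position: [0.4415, -0.0996, 0.0364]
ft_force: [0.3, -0.6, 0.2]
```

```bash
for i in 1 2 3 ; do python3 -m pendant '[[0,0,0,0,0,0.001,0],[0,0,0,0,0,0,0]]' | egrep "pos|ft"; done
```

```text
position: [0.4415, -0.0996, 0.0354]
ft_force: [-0.2, -1.0, 0.6]
position: [0.4415, -0.0996, 0.0344]
ft_force: [0.1, -0.7, -0.2]
position: [0.4415, -0.0996, 0.0334]
ft_force: [-0.7, 0.8, -0.5]
```

```bash
cat >> h.py <<'E'
def shifts():
    a=cv2.cvtColor(np.load("side0.npy"),cv2.COLOR_RGB2GRAY);b=cv2.cvtColor(camera("side")["pixels"],cv2.COLOR_RGB2GRAY)
    for n,(u,v) in dict(cornb=(247,240),corna=(312,275),cornd=(381,228),balance=(312,225),bench_ref=(255,170)).items():
        r=10;t=a[v-r:v+r,u-r:u+r].astype(np.float32);q=b[v-r:v+r,u-r:u+r].astype(np.float32)
        s,k=cv2.phaseCorrelate(t,q,cv2.createHanningWindow((20,20),cv2.CV_32F));print(n,np.round(s,2),round(k,2))
E
python3 -c "
from h import *
shifts()"
```

```text
cornb [-0.1  -0.29] 0.95
corna [-0.16  0.22] 1.0
cornd [-0.02 -0.17] 0.87
balance [-0.05 -0.03] 0.97
bench_ref [0.24 0.14] 1.0
```

```bash
for i in 1 2 3 4; do python3 -m pendant '[[0,0,0,0,0,0.001,0],[0,0,0,0,0,0,0]]' | egrep "pos|ft"; done; python3 -c "
from h import *
shifts()"
```

```text
position: [0.4415, -0.0996, 0.0324]
ft_force: [-0.7, 0.4, 1.0]
position: [0.4415, -0.0996, 0.0314]
ft_force: [0.2, 0.5, 0.4]
position: [0.4415, -0.0996, 0.0304]
ft_force: [0.2, -0.4, -0.9]
position: [0.4415, -0.0996, 0.0294]
ft_force: [0.9, 0.2, 0.6]
cornb [-0.24 -0.04] 0.9
corna [-0.29  0.22] 0.96
cornd [-0.2  -0.02] 0.93
balance [0.04 0.08] 0.98
bench_ref [ 0.2 -0. ] 0.92
```

```bash
python3 - <<'E'
from h import *
f=lambda i:cv2.resize(np.clip((i/255.)**.5*255,0,255).astype(np.uint8),(400,300),interpolation=cv2.INTER_NEAREST)
s=camera("side")["pixels"][:,:,::-1];w=camera("wrist")["pixels"][:,:,::-1]
cv2.imwrite("pics/m.png",np.hstack([f(s[185:245,330:410]),f(w[240:390,220:420])]))
E
```

```text
(no output)
```

View pics/m.png

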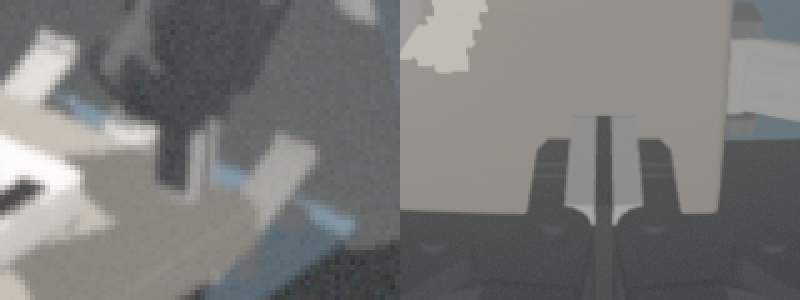

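The left panel shows the tip end at raw (368,225), still slightly above the slab's contact position. The right panel shows the shut fingers clear of everything. I'll continue.

```bash
for i in 1 2 3 4; do python3 -m pendant '[[0,0,0,0,0,0.001,0],[0,0,0,0,0,0,0]]' | egrep "pos|ft"; done; python3 -c "
from h import *
shifts()"
```

```text
position: [0.4415, -0.0996, 0.0284]
ft_force: [-0.3, 0.3, -0.5]
position: [0.4415, -0.0996, 0.0274]
ft_force: [-0.1, -0.5, 0.5]
position: [0.4415, -0.0996, 0.0264]
ft_force: [-0.8, -0.2, 0.9]
position: [0.4415, -0.0996, 0.0254]
ft_force: [-0.2, 0.1, 0.0]
cornb [-0.12 -0.22] 0.93
corna [-0.08  0.17] 0.99
cornd [-0.5  -0.16] 0.96
balance [0.13 0.04] 1.01
bench_ref [-0.08  0.13] 0.89
```

```bash
for i in 1 2 3 4; do python3 -m pendant '[[0,0,0,0,0,0.001,0],[0,0,0,0,0,0,0]]' | egrep "pos|ft"; done; python3 -c "
from h import *
shifts()"
```

```text
position: [0.4415, -0.0996, 0.0244]
ft_force: [0.0, 0.1, 0.5]
position: [0.4415, -0.0996, 0.0234]
ft_force: [-0.4, -0.1, -0.7]
position: [0.4415, -0.0996, 0.0224]
ft_force: [0.1, -0.1, 0.8]
position: [0.4415, -0.0996, 0.0214]
ft_force: [-0.2, -0.3, 0.1]
cornb [-0.23  0.3 ] 0.8
corna [-0.14  0.32] 0.9
cornd [-0.32 -0.24] 0.93
balance [-0.   -0.11] 0.99
bench_ref [0.11 0.43] 0.87
```

```bash
python3 - <<'E'
from h import *
f=lambda i,s:cv2.resize(np.clip((i/255.)**.5*255,0,255).astype(np.uint8),s,interpolation=cv2.INTER_CUBIC)
s=camera("side")["pixels"][:,:,::-1];w=camera("wrist")["pixels"][:,:,::-1]
cv2.imwrite("pics/m2.png",np.hstack([f(s[195:245,340:390],(400,400)),f(w[260:360,270:370],(400,400))]))
E
```

```text
(no output)
```

View pics/m2.png

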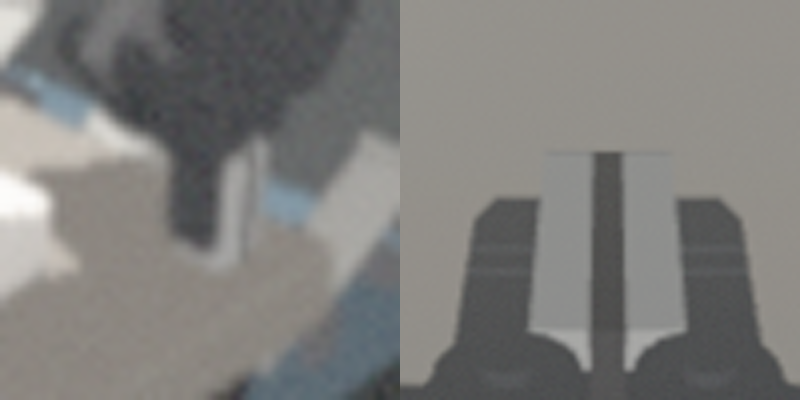

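The side panel's tip end is now at raw row 228.5. It is still moving down 0.35 px/mm, so the fingers are still free and contact is close.

```bash
for i in 1 2 3 4; do python3 -m pendant '[[0,0,0,0,0,0.001,0],[0,0,0,0,0,0,0]]' | egrep "pos|ft"; done; python3 -c "
from h import *
shifts();print(robot.observe()['tau'].round(2))"
```

```text
position: [0.4416, -0.0997, 0.0206]
ft_force: [-0.7, -0.3, 1.8]
position: [0.4413, -0.0998, 0.0196]
ft_force: [-2.3, -2.0, 4.0]
position: [0.4412, -0.0998, 0.0186]
ft_force: [-2.3, -3.0, 5.0]
position: [0.4411, -0.0999, 0.0176]
ft_force: [-2.6, -3.0, 5.1]
cornb [ 0.11 -1.95] 0.98
corna [0.02 0.27] 0.92
cornd [-0.63 -0.01] 1.01
balance [ 0.8  -0.22] 0.91
bench_ref [-0.04  0.12] 0.94
[ 1.610e+00 -3.437e+01 -5.140e+00  5.300e-01 -3.300e-01 -1.000e-02]
```

Contact came at a reported z of 0.0208, so the tips are about 31 mm short. The corner is now sinking at a steady 5 N and corner b is rising. I'll press on to the stop to confirm.

```bash
for i in 1 2 3; do python3 -m pendant '[[0,0,0,0,0,0.001,0],[0,0,0,0,0,0,0]]' | egrep "pos|ft"; done; python3 -c "
from h import *
shifts()"
```

```text
position: [0.441, -0.0999, 0.0167]
ft_force: [-3.1, -4.0, 6.3]
position: [0.441, -0.0999, 0.0164]
ft_force: [-4.7, -2.2, 12.9]
position: [0.441, -0.1, 0.0163]
ft_force: [-5.8, -3.1, 22.8]
cornb [-0.19 -2.04] 1.02
corna [-0.04  0.  ] 0.93
cornd [-0.73 -0.18] 1.07
balance [ 0.74 -0.06] 0.95
bench_ref [0.25 0.2 ] 0.94
```

Corner d sank 4.5 mm and then met a hard stop, so d is the slipping corner. I'll retract straight up and move over pad d.

```bash
python3 -m pendant '[[0,0,0,0,0,-0.004,0],[0,0,0,0,0,-0.02,0],[0,0,0,0,0,-0.035,0],[0,0,0,0,0.025,0,0],[0,0,0,0,0.026,0,0],[0,0,0,0,0.025,0,0],[0,0,0,0,0,0,0],[0,0,0,0,0,0,0]]'
python3 -c "
from h import *
rep();shifts()"
```

```text
t: 12.1
position: [0.4351, -0.1752, 0.0732]
tcp_rot: [-3.138, 0.129, 0.001]
ft_force: [-0.8, 0.9, -0.7]
grip_width: -0.0001
grasp_force: 0.0
t 12.1 tcp [ 0.4351 -0.1752  0.0732] F [-0.75  0.9  -0.7 ] tool x yaw -4.71 zax [-5.e-04  1.e-03 -1.e+00] tray xy [-0.0717 -0.1665]
a [-0.0008 -0.2565]; b [ 0.1432 -0.2567]; c [ 0.1436 -0.0767]; d [-0.0004 -0.0765]; pa [-0.0009 -0.3345]; pb [ 0.1431 -0.3347]; pc [0.1437 0.0013]; pd [-0.0003  0.0015]; 
cornb [-0.11 -0.05] 0.98
corna [-0.21  0.24] 1.1
cornd [-0.47  0.26] 0.82
balance [0.02 0.08] 0.98
bench_ref [-0.08  0.22] 0.89
```

```bash
python3 -m pendant '[[0,0,0,0,0,0.03,0],[0,0,0,0,0,0.02,0],[0,0,0,0,0,0.003,0],[0,0,0,0,0,0,0]]'|egrep "pos|ft"; for i in 1 2 3 4 5 6; do python3 -m pendant '[[0,0,0,0,0,0.002,0],[0,0,0,0,0,0,0]]' | egrep "pos|ft"; done
```

```text
position: [0.4348, -0.174, 0.02]
ft_force: [-0.0, -0.2, 0.8]
position: [0.4359, -0.1753, 0.0192]
ft_force: [0.0, -0.2, -1.4]
position: [0.4356, -0.1755, 0.0168]
ft_force: [-0.5, -0.7, -0.5]
position: [0.4354, -0.1754, 0.0145]
ft_force: [0.0, -0.1, 0.7]
position: [0.4353, -0.1753, 0.0123]
ft_force: [-1.0, 0.3, 0.3]
position: [0.4355, -0.1754, 0.0104]
ft_force: [-0.5, 0.0, 1.4]
position: [0.4357, -0.1756, 0.0086]
ft_force: [-0.0, -0.2, 3.9]
```

```bash
for i in 1 2 3 4 5 6 7 8 9 10; do python3 -m pendant '[[0,0,0,0,0,0.002,0],[0,0,0,0,0,0,0]]' | egrep "pos|ft"; done
```

```text
position: [0.4359, -0.1757, 0.0066]
ft_force: [0.7, -0.5, 3.8]
position: [0.4358, -0.1756, 0.0045]
ft_force: [0.3, -1.1, 3.8]
position: [0.4358, -0.1757, 0.0025]
ft_force: [-0.5, -0.6, 3.5]
position: [0.4357, -0.1756, 0.0005]
ft_force: [-0.1, -1.5, 3.4]
position: [0.4357, -0.1756, -0.0015]
ft_force: [0.5, -1.8, 3.6]
position: [0.4356, -0.1755, -0.0035]
ft_force: [0.9, -1.4, 2.5]
position: [0.4356, -0.1755, -0.0055]
ft_force: [0.2, -1.4, 3.6]
position: [0.4356, -0.1755, -0.0075]
ft_force: [-0.5, -1.7, 3.3]
position: [0.4355, -0.1755, -0.0096]
ft_force: [0.9, -2.1, 3.5]
position: [0.4355, -0.1754, -0.0116]
ft_force: [0.4, -1.5, 3.8]
```

```bash
for i in 1 2 3 4; do python3 -m pendant '[[0,0,0,0,0,0.001,0],[0,0,0,0,0,0,0]]' | egrep "pos|ft"; done
```

```text
position: [0.4355, -0.1755, -0.0125]
ft_force: [0.4, -1.9, 4.7]
position: [0.4355, -0.1754, -0.0135]
ft_force: [0.3, -2.5, 2.9]
position: [0.4355, -0.1754, -0.014]
ft_force: [0.0, -2.8, 8.6]
position: [0.4356, -0.1755, -0.0142]
ft_force: [-1.9, -1.8, 16.6]
```

Hard stop at a reported −0.014, which is the flat height (17 mm less the 31 mm offset). I'll press slightly more, then retract and check.

```bash
python3 -m pendant '[[0,0,0,0,0,0.001,0],[0,0,0,0,0,0,0],[0,0,0,0,0,0,0]]' | egrep "pos|ft"; python3 -m pendant '[[0,0,0,0,0,-0.004,0],[0,0,0,0,0,-0.02,0],[0,0,0,0,0,-0.04,0],[0,0,0,0,0,-0.04,0],[0,0,0,0,0.02,-0.04,0],[0,0,0,-0.02,0.04,-0.02,0],[0,0,0,-0.02,0.04,0,0],[0,0,0,-0.02,0.04,0,0],[0,0,0,0,0.04,0,0],[0,0,0,0,0,0,0],[0,0,0,0,0,0,0]]'
python3 - <<'E'
from h import *
shifts()
f=lambda i:cv2.resize(i,(400,300),interpolation=cv2.INTER_CUBIC)
s=camera("side")["pixels"][:,:,::-1];t=camera("top")["pixels"][:,:,::-1]
cv2.imwrite("pics/fin.png",np.hstack([f(s[160:310,215:415]),f(t[165:300,250:430])]))
E
```

```text
position: [0.4356, -0.1755, -0.0144]
ft_force: [-2.4, -1.5, 25.4]
t: 17.95
position: [0.3601, -0.3488, 0.1464]
tcp_rot: [-3.135, 0.13, 0.003]
ft_force: [-0.4, 0.8, 0.2]
grip_width: -0.0
grasp_force: 0.0
cornb [-0.18  0.26] 0.85
corna [-0.07  0.05] 1.03
cornd [0.52 1.32] 0.87
balance [-0.03  0.01] 1.02
bench_ref [-0.08 -0.01] 0.84
```

View pics/fin.png

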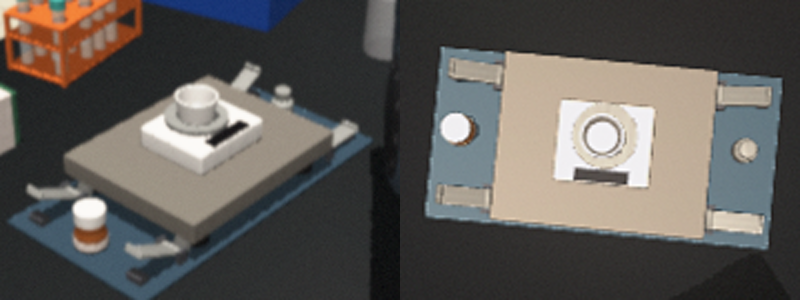

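Shim d is flat (side panel (345,132)), and the other three are raised. The slab is level and unshifted, and the cup, jar and weight are in place.

```bash
python3 -c "
from workcell import robot
print(robot.hand_in())"
```

```text
the job is handed in; nothing more can be done
None
```

Corner d (near side, right) was the one that sank: I pressed its shim lever flat to the stop and handed the job in at about 18 s, with the other three shims still raised, and the slab, cup, jar and weight unmoved in the last pictures.

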